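# Put the loaf-cake carton away in the pastry cupboard

## Robot

A 7-joint arm with a two-finger parallel gripper is mounted at the origin on the work surface. World frame = base frame: x ahead of the robot, y to its left, z up, the work surface at z = 0. Lengths are in m, angles in degrees, forces in N, time in s.
With the tool pointing down it reaches from about 0.35 to 0.775 m from the base axis. Payload 3.1 kg.
Tool frame: the origin (TCP) lies on the centre line of the jaws, within the pads' length; the fingertips stand 17 mm ahead of it and the grasp point (between the pads) lies 2 mm behind it (robot.tip_reach is the distance from the TCP to the fingertips, in m); z points along the fingers, y is the direction in which the jaws open and shut (so a half turn about z gives the same grasp; the last joint's range is limited). The gripper opens to 85 mm and grips with 20 to 120 N. Pads are 22 mm wide; open, the fingers measure 114 mm over their backs; the gripper's body (76 mm by 85 mm) begins 54 mm behind the grasp point. The pads swing forward as they close: fully open they stand 13 mm farther back than shut.
Start: joints at [60.693, 17.813, 0.802, 86.603, -0.252, 75.585, -1.558], TCP at [0.249, -0.49, 0.248] pointing down, gripper open.
Joint ranges: [-154.91, 154.91], [-16.99, 109.72], [-72.82, 74.43], [7.12, 147.25], [-82.49, 262.49], [11.32, 116.49], [-174.64, 174.64]. Speed limits (degrees/s): [159.86, 159.86, 180, 180, 180, 180, 180].

## Interface

Orientations are given as [roll, pitch, yaw] about the fixed x, y, z axes, in that order (R = Rz(yaw) Ry(pitch) Rx(roll)).
In Python, from station import robot, fingers, vision, workorder, recognise gives the robot as it stands. Calls block until the motion is done:
- robot.move_to(position, orientation): joint-space move of the TCP to a pose.
- robot.line_to(position, orientation=None, velocity=0.15, f_stop=None): straight line of the TCP; orientation=None keeps the orientation; velocity is the mean speed in m/s. With f_stop (N) it stops when the force on the tool has changed by that much, and returns True; else False.
- robot.move_j(angles): joint-space move.
- fingers.gripper_to(opening, force=None): opening from 0.0 (shut) to 1.0 (fully open); force is the grip in N (None keeps the last); returns when the fingers have stopped.
- robot.pause(seconds).
- robot.inverse_kinematics(position, orientation): joint angles nearest the present ones, or None.
- vision.grab_frame(name): name is "scene" or "top"; returns the picture (420x560x3 uint8, red, green, blue); there is no depth.
- vision.calibration(name): a dict with "mtx" (3x3 intrinsics, pixels), "extrinsics" (4x4, takes a point from world to camera coordinates). Camera axes: x right, y up, looking along -z (the intrinsics and any distortion apply to the point x, -y, -z); pixel columns grow to the right and rows downward; lengths in m; the calibration is good to about 2 mm. A picture is of the moment at which its call begins. calibration takes no time and is no camera call.
A pose or a line that the arm cannot do raises robot.PlanningError and nothing moves.
- workorder.close_job(): hands the job in, once; it reports no verdict.
Trained networks look in the newest picture that a camera, given by its name, has taken for a name from the list of things; names that differ only in an ending like _2 or _b are one class to them, and where a whole thing is asked for, a point or a joint stands for the part that bears it (a point fixed in the world has none). Each returns a list of dicts, best first, with "p" (0 to 1); they miss things now and then, are a little off and sometimes report something else, mostly with a low value. They report only what shows in the picture. A call takes as long as a camera call. They do not tell look-alikes from the thing itself.
- recognise(label, camera): "rect" ([centre column, centre row, width, height] in pixels, round what is visible of it).
Readings, each from a call of its own:
- robot.current_time_s(): time.
- robot.current_joint_positions(): joint angles.
- robot.current_dq(): joint speeds.
- robot.current_joint_torque(): joint torques, N m.
- robot.current_tool_pos(): TCP position.
- robot.current_eef_rot(): TCP orientation.
- robot.current_contact_force(): force on the tool from outside, world axes, zero at the start.
- robot.current_torque(): the same for the moment, N m.
- robot.current_finger_gap(): opening from 0.0 (shut) to 1.0 (fully open).
Only numpy, scipy, OpenCV 4.12 (cv2) and the standard library are available. Lean on these libraries where they do the work, as an engineer would, in place of code of your own. Each camera call takes 0.05 s, during which the arm holds its last target. There are 200 camera calls.

## Task

Put the small loaf-cake carton away in the counter-top pastry display cupboard: pull its wooden door open past its roller catch, stand the carton upright and lengthways on the cupboard floor in the free space beside the big carton, then push the door fully shut so that the catch snaps home. Do not slam the door, and leave the big carton, the jug and the pastry tray standing where they are.

Things in the scene. Friction and masses are not known exactly. Their poses are not given: they have to be found in the camera images.
- cupboard: Pastry display cupboard fixed on the table, 250 wide (y), 200 deep (x), 240 high mm: plywood, clear top and clear back, wooden door on its front. Origin: centre of its underside; x points from the doorway into it, z up. Open front at x = -100. Sides and top 12 thick, back pane 8, floor board 10 (cartons stand at z = 10). Clear inside: y -113 to +113, x -100 to +92, 218 high.
- door (a joint): Door angle in rad: 0 shut, grows as the door swings out to its stop at 1.5. Slightly stiff hinge: the door stays where it is left. A twin sprung-roller catch at the top of the free edge resists with about 9 N there, over the last 0.08 rad of closing and at the start of opening; let go above about 0.035 rad the door stands ajar, below that the rollers snap it to 0.
- door_hinge (a point): Hinge line of the door at the cupboard's front right edge (cupboard x = -100, y = -125), 120 mm above the table. Turns with the door: x is the panel's normal, into the cupboard when shut; y runs along the panel to the free edge. Panel: x = -16 (outer face) to -1 (inner face), 249 mm from hinge to free edge, 2 to 238 mm above the table. Opens anticlockwise seen from above.
- door_handle (a point): Top end of the door's upright steel T-bar handle, 12 mm thick, its axis 35 mm off the outer face and 205 mm from the hinge line. This point is 224 mm above the table; the bar runs from 110 to 230 mm height and is held by two posts at 140 and 198 mm. Same axes as door_hinge.
- loaf_carton: Loose closed cream loaf-cake carton, the long low one: 130 long (x), 60 wide (y), 70 high (z) mm, about 0.3 kg. Origin: centre of its underside. It starts standing on the table, in front of the cupboard, to the robot's right.
- big_carton: Bystander: closed cream carton 130 long (x), 70 wide (y), 120 high (z) mm, standing on the cupboard floor on the hinge side (negative cupboard y), so that the free space, about 140 mm wide, is on the handle side. Origin: centre of its underside.
- jug: Bystander: white plastic jug with one handle, 90 mm wide, 130 high, upright on the table in front of the cupboard, to the robot's right. Origin: centre of its underside.
- pastry_tray: Bystander: open cream carton tray with four ring pastries, 150 by 150 by 45 mm high, on the table behind the cupboard, to the robot's left. Origin: centre of its underside.
Not all that is in view belongs to the job. Leave any orange or turquoise look-alike of the loaf_carton alone.

How it is judged (in metres and radians):
On the way, in this order (a step that is already met when the one before it is completed fails the run):
1. the door is swung well open (value of joint door above 0.9 rad), for 0.2 s.
2. the loaf carton is in the cupboard, most of its length inside, while the door is still open (x of loaf_carton in the frame of cupboard above -0.065 m and y of loaf_carton in the frame of cupboard between -0.11 and 0.11 m and value of joint door above 0.4 rad), for 0.2 s.
At the end, for the whole second after the job is handed in: Door shut and held by the catch (under 0.012 rad); loaf carton wholly behind it on the cupboard floor, upright (0.1 rad), lengthways (within 0.35 rad), beside the big carton, at rest; big carton, jug and tray not shifted over 40 mm (value of joint door below 0.012 rad and x of loaf_carton in the frame of cupboard between -0.04 and 0.045 m and y of loaf_carton in the frame of cupboard between -0.05 and 0.11 m and z of loaf_carton in the frame of cupboard below 0.02 m and angle between each of loaf_carton, big_carton's own z axis and vertical below 0.1 rad and angle between the x axis of loaf_carton and the x axis of cupboard, either way round below 0.35 rad and linear speed of loaf_carton below 0.02 m/s); the robot touches nothing.
It fails at once if the jug is shifted by more than 40 mm or tipped over (distance of jug from where it was at the start of the episode above 0.04 m or angle between jug's own z axis and vertical above 0.4 rad).
It fails at once if the pastry tray is shifted by more than 40 mm (distance of pastry_tray from where it was at the start of the episode above 0.04 m).
It fails at once if the big carton is shifted by more than 40 mm or tipped (distance of big_carton from where it was at the start of the episode above 0.04 m or angle between big_carton's own z axis and vertical above 0.3 rad).
It fails at once if the door is slammed: it swings shut faster than 5.5 rad/s (velocity of joint door below -5.5 rad/s).
It also fails if it takes over 72 s, if anything falls off the work surface, if the arm or the gripper's body presses on something with over 40 N, if the wrist force passes 120 N, or if a joint passes its speed limit or range.

## Working session

There is one attempt and no reset: what is moved stays moved. The work goes in short steps, each a Python script; the robot and the scene stay as the last script left them, time stands still between calls to the robot, and variables do not carry over. Pictures are saved under pics/ and viewed, about 8 in all and at most 12, crops included, and the job is handed in when it is done.

```bash
ls; mkdir -p pics; python3 - <<'E'
from station import robot, fingers, vision, workorder, recognise
import cv2,numpy as np
for n in("scene","top"):
    im=vision.grab_frame(n); cv2.imwrite(f"pics/{n}0.png",im[:,:,::-1])
    c=vision.calibration(n); print(n,np.round(c["mtx"],1).tolist(),np.round(c["extrinsics"],3).tolist(),[k for k in c])
    for l in("cupboard","door_handle","loaf_carton","big_carton","jug","pastry_tray"):
        print(l,[(np.round(d["rect"],0).tolist(),round(d["p"],2)) for d in recognise(l,n)][:3])
print(robot.current_time_s())
E
```

```text
pics
scene [[482.8, 0.0, 272.4], [0.0, 482.8, 201.1], [0.0, 0.0, 1.0]] [[0.003, 1.0, -0.017, -0.048], [-0.674, 0.014, 0.739, 0.264], [0.739, 0.009, 0.674, -2.152], [0.0, 0.0, 0.0, 1.0]] ['mtx', 'extrinsics']
cupboard [([296.0, 231.0, 99.0, 122.0], 0.95), ([402.0, 225.0, 50.0, 48.0], 0.53)]
door_handle [([267.0, 215.0, 39.0, 78.0], 0.91)]
loaf_carton [([188.0, 209.0, 40.0, 27.0], 0.87), ([206.0, 178.0, 38.0, 30.0], 0.66), ([246.0, 187.0, 33.0, 37.0], 0.65)]
big_carton []
jug [([138.0, 221.0, 31.0, 43.0], 0.98)]
pastry_tray [([401.0, 225.0, 48.0, 46.0], 0.73)]
top [[510.2, 0.0, 276.4], [0.0, 510.2, 209.4], [0.0, 0.0, 1.0]] [[0.009, -1.0, 0.006, 0.03], [0.984, 0.01, 0.176, -0.537], [-0.176, 0.005, 0.984, -1.802], [0.0, 0.0, 0.0, 1.0]] ['mtx', 'extrinsics']
cupboard [([252.0, 167.0, 90.0, 100.0], 0.8)]
door_handle [([275.0, 182.0, 38.0, 77.0], 0.77)]
loaf_carton [([351.0, 282.0, 42.0, 26.0], 0.97), ([362.0, 235.0, 46.0, 34.0], 0.76), ([409.0, 264.0, 40.0, 40.0], 0.76)]
big_carton []
jug [([360.0, 235.0, 40.0, 33.0], 0.72), ([406.0, 207.0, 28.0, 35.0], 0.71)]
pastry_tray [([145.0, 210.0, 55.0, 48.0], 0.84)]
0.7
```

```bash
python3 - <<'E'
import cv2
a=cv2.imread("pics/scene0.png")[120:320,100:440]; cv2.imwrite("pics/s0c.png",cv2.resize(a,None,fx=2.35,fy=2.35,interpolation=cv2.INTER_CUBIC))
a=cv2.imread("pics/top0.png")[90:320,110:450]; cv2.imwrite("pics/t0c.png",cv2.resize(a,None,fx=2.35,fy=2.35,interpolation=cv2.INTER_CUBIC))
E
```

```text
(no output)
```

View pics/s0c.png

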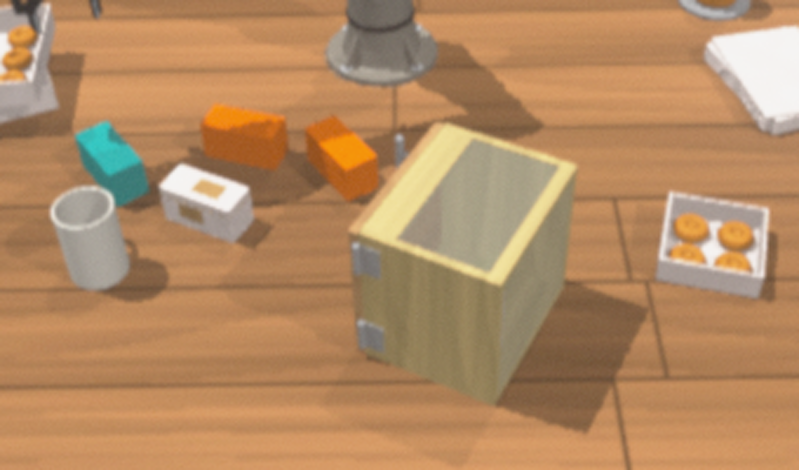

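View pics/t0c.png

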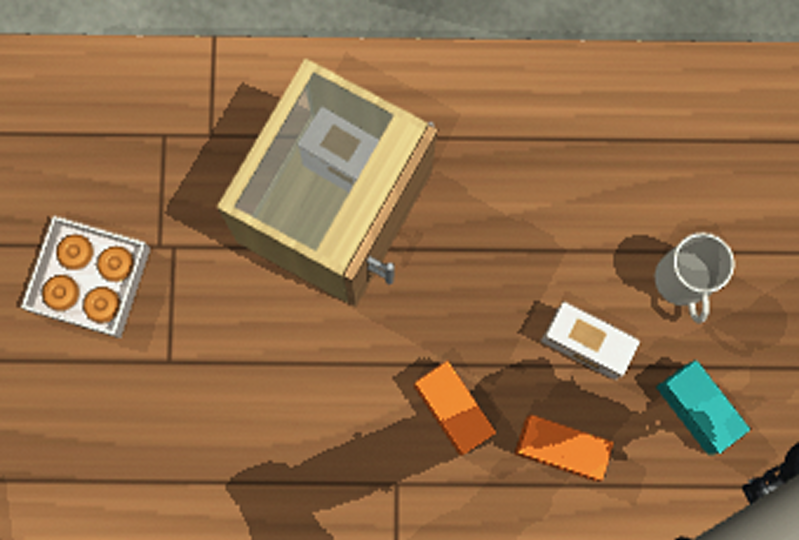

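```bash
cat > h.py <<'E'
from station import robot, fingers, vision, workorder, recognise
import cv2,numpy as np
from scipy.optimize import least_squares
from scipy.spatial.transform import Rotation as Ro
def proj(P,n):
    c=vision.calibration(n); P=np.atleast_2d(P); E=c["extrinsics"]; q=P@E[:3,:3].T+E[:3,3]
    K=c["mtx"]; return np.c_[K[0,0]*q[:,0]/-q[:,2]+K[0,2], K[1,1]*-q[:,1]/-q[:,2]+K[1,2]]
def unproj(uv,z,n):
    c=vision.calibration(n); uv=np.atleast_2d(uv).astype(float); E=c["extrinsics"];K=c["mtx"]
    d=np.c_[(uv[:,0]-K[0,2])/K[0,0],-(uv[:,1]-K[1,2])/K[1,1],-np.ones(len(uv))]@E[:3,:3]
    o=-E[:3,:3].T@E[:3,3]; return o+d*((z-o[2])/d[:,2])[:,None]
def R2(a): return np.array([[np.cos(a),-np.sin(a)],[np.sin(a),np.cos(a)]])
E
python3 - <<'E'
from h import *
t=cv2.imread("pics/top0.png"); s=cv2.imread("pics/scene0.png")
tc=lambda p:np.array(p)/2.35+[110,90]; sc=lambda p:np.array(p)/2.35+[100,120]
# cupboard corners at z=.24 (back right, back left) & scene: back-left top(576,163) back right top (500,283) bottom back right (496,403)
mod=np.array([[.1,-.125,.24],[.1,.125,.24],[.1,.125,.24],[.1,-.125,.24],[.1,-.125,0]])
obs=np.r_[tc([(308,60),(218,210)]),sc([(576,163),(500,283),(496,403)])]; cam=["top"]*2+["scene"]*3
def w(p): 
    P=mod.copy(); P[:,:2]=P[:,:2]@R2(p[2]).T+p[:2]; return P
f=lambda p:np.concatenate([proj(P,c)[0]-o for P,c,o in zip(w(p),cam,obs)])
r=least_squares(f,[.6,0,-.5]); print("cup",r.x,np.round(r.fun,1))
h=unproj(tc((388,268)),.227,"top"); print("handle top",h)
a=r.x; th=R2(a[2]); H=a[:2]+th@[-.1,-.125]; print("hinge",H,"handle model",H+th@[-.051,.205])
m=((t.min(2)>120)&(np.ptp(t.astype(int),axis=2)<30)).astype(np.uint8); m[:,:335]=0;m[:,390:]=0;m[:205]=0;m[265:]=0
ys,xs=np.nonzero(m); P=unproj(np.c_[xs,ys],.07,"top")[:,:2]
print(len(xs),xs.min(),xs.max(),ys.min(),ys.max()); print("loaf",cv2.minAreaRect((P*1000).astype(np.float32)))
print("jug",unproj(tc((704,262)),.13,"top"), "teal top", unproj(tc([(695,362),(750,428),(720,455),(660,390)]),.07,"top")[:,:2].round(3).tolist())
print("orange", unproj(tc([(530,418),(612,440),(605,480),(450,362),(495,435),(415,380)]),.07,"top")[:,:2].round(3).tolist())
print("big",unproj(tc([(325,107),(374,130),(355,165),(300,143)]),.13,"top")[:,:2].round(3).tolist())
E
```

```text
cup [0.66590385 0.13403581 1.08695963] [-1.9 -0.7 -0.6 -0.6 -0.7 -0.7 -0.3 -0.5 -1.5 -0.2]
handle top [[0.5223431  0.04085037 0.227     ]]
hinge [ 0.73003805 -0.01263322] handle model [0.5248445 0.0375824]
468 343 381 219 249
loaf ((448.8441467285156, -268.4706115722656), (129.0794219970703, 59.478546142578125), 62.640289306640625)
jug [[ 0.55460464 -0.42686736  0.13      ]] teal top [[0.413, -0.424], [0.314, -0.503], [0.274, -0.456], [0.37, -0.37]]
orange [[0.326, -0.174], [0.295, -0.296], [0.236, -0.284], [0.409, -0.054], [0.3, -0.121], [0.381, -0.002]]
big [[0.788, 0.138], [0.752, 0.064], [0.697, 0.092], [0.731, 0.175]]
```

```bash
cat >> h.py <<'E'
CUP=np.array([.6659,.1340]); A=1.087; H=CUP+R2(A)@[-.1,-.125]
def cup(x,y,z): return np.r_[CUP+R2(A)@[x,y],z]
def hand(phi,z=.207): return np.r_[H+R2(A+phi)@[-.051,.205],z]
def wrap(d): return (d+180)%360-180
def down(phi,flip=0): return [180,0,wrap(np.degrees(A+phi)+180*flip)]
def tilt(yaw,al,s=1):
    c,n=np.cos(yaw),np.sin(yaw); z=np.array([c*np.cos(al),n*np.cos(al),-np.sin(al)]); y=s*np.array([-n,c,0])
    return Ro.from_matrix(np.c_[np.cross(y,z),y,z]).as_euler('xyz',degrees=True).tolist()
LO=np.array([.4488,-.2685]); LA=np.radians(62.6)
E
python3 - <<'E'
from h import *
ik=lambda p,o:(lambda q:None if q is None else np.round(q).astype(int).tolist())(robot.inverse_kinematics(p,o))
for fl in(0,1):
    for ph in(0,.7,1.4): print(fl,ph,hand(ph).round(3),ik(hand(ph),down(ph,fl)))
for al in(50,57,62):
  for s in(1,-1):
    a=np.radians(al); p=np.r_[LO+R2(LA)@[-.048,0],.05]
    print(al,s,p.round(3),ik(p,tilt(LA,a,s)),ik(p+[0,0,.05],tilt(LA,a,s)),ik(cup(-.25,.045,.09),tilt(A,a,s)),ik(cup(-.07,.045,.062),tilt(A,a,s)))
E
```

```text
0 0 [0.525 0.038 0.207] [22, 20, -36, 93, 13, 71, -45]
0 0.7 [ 0.541 -0.106  0.207] [31, 22, -29, 89, 11, 71, 12]
0 1.4 [ 0.646 -0.206  0.207] [32, 37, -29, 66, 17, 80, 58]
1 0 [0.525 0.038 0.207] [38, 28, -62, 93, 26, 75, 124]
1 0.7 [ 0.541 -0.106  0.207] [13, 20, -5, 90, 2, 70, -160]
1 1.4 [ 0.646 -0.206  0.207] [17, 35, -2, 67, 1, 78, -112]
50 1 [ 0.427 -0.311  0.05 ] [45, 41, 17, 95, -45, 77, -124] [43, 37, 18, 94, -44, 81, -128] [25, 27, 7, 113, -53, 59, -139] [12, 31, -3, 111, -61, 43, -149]
50 -1 [ 0.427 -0.311  0.05 ] [66, 41, -15, 94, -28, 68, 42] [66, 37, -14, 93, -28, 72, 39] [50, 29, -25, 112, -39, 49, 29] [35, 35, -32, 110, -40, 32, 15]
57 1 [ 0.427 -0.311  0.05 ] [41, 38, 17, 97, -41, 71, -129] [40, 34, 18, 95, -40, 75, -132] [22, 24, 7, 112, -46, 54, -149] [8, 29, -2, 109, -50, 41, -163]
57 -1 [ 0.427 -0.311  0.05 ] [63, 38, -15, 96, -24, 63, 37] [63, 34, -14, 94, -24, 68, 35] [46, 26, -24, 111, -32, 47, 19] [29, 33, -30, 108, -28, 33, 0]
62 1 [ 0.427 -0.311  0.05 ] [39, 35, 16, 99, -38, 67, -132] [38, 31, 18, 97, -36, 71, -136] [19, 22, 6, 112, -40, 52, -156] [4, 28, 0, 107, -41, 40, -173]
62 -1 [ 0.427 -0.311  0.05 ] [61, 35, -14, 98, -21, 60, 33] [61, 31, -14, 96, -21, 65, 31] [43, 25, -24, 111, -25, 46, 11] [26, 32, -29, 106, -19, 34, -11]
```

```bash
python3 - <<'E'
from h import *
robot.line_to(robot.current_tool_pos()+np.array([0,0,.12])) 
robot.move_to(hand(0,.36),down(0)); fingers.gripper_to(.7)
print("hit",robot.line_to(hand(0,.207),velocity=.1,f_stop=8),robot.current_tool_pos())
fingers.gripper_to(0,force=60); print("gap",robot.current_finger_gap(),np.round(robot.current_contact_force(),1),robot.current_time_s())
F0=np.array(robot.current_contact_force())
for ph in np.arange(.03,.31,.03):
    robot.line_to(hand(ph),down(ph),velocity=.06); F=np.array(robot.current_contact_force()); print(round(ph,2),np.round(F,1))
    if np.linalg.norm(F)>50: break
print(robot.current_time_s(),robot.current_finger_gap())
im=vision.grab_frame("top"); cv2.imwrite("pics/t1.png",cv2.resize(im[90:320,110:450,::-1],None,fx=2.35,fy=2.35))
E
```

```text
hit False [0.5253221  0.03765949 0.20764871]
gap 0.12257483009808164 [ 1.8 -0.8  0.6] 6.3583
0.03 [ 5.8  4.1 -2.9]
0.06 [ 1.2 -4.8  2.2]
0.09 [ 4.2 -0.7  1. ]
0.12 [ 5.2 -1.6 -0.1]
0.15 [ 5.6 -1.5  0.6]
0.18 [ 4.5 -0.6  0.6]
0.21 [ 4.6 -0.2  0.8]
0.24 [ 5.  -0.4  0.5]
0.27 [5.6 0.6 0.6]
0.3 [ 4.9 -0.6  0.8]
8.9417 0.12211829694093644
```

View pics/t1.png

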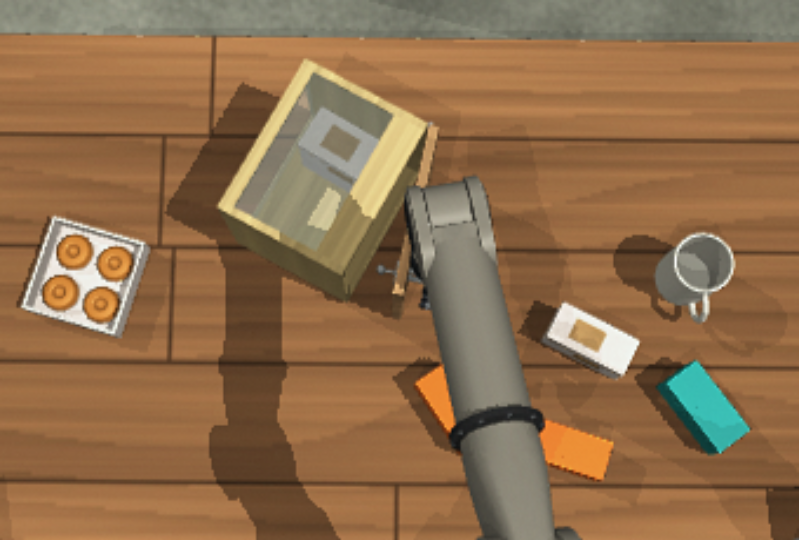

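The door is gripped and about 0.3 rad open, with low forces (handle near crop (395,275)). I'll carry on to 1.4 rad and then grasp the carton.

```bash
python3 - <<'E'
from h import *
mx=0
for ph in np.arange(.4,1.41,.1):
    robot.line_to(hand(ph),down(ph),velocity=.1); F=np.linalg.norm(robot.current_contact_force()); mx=max(mx,F)
    if F>50: print("force",ph); break
print(mx,robot.current_finger_gap(),robot.current_time_s())
fingers.gripper_to(.6); robot.line_to(hand(ph,.36),velocity=.2)
al=np.radians(57); o=tilt(LA,al,-1); p=np.r_[LO+R2(LA)@[-.048,0],.05]
robot.move_to(p+[0,0,.2],o); fingers.gripper_to(1.0)
print("hit",robot.line_to(p,velocity=.12,f_stop=6),robot.current_tool_pos(),robot.current_time_s())
im=vision.grab_frame("top"); cv2.imwrite("pics/t2.png",cv2.resize(im[90:320,170:510,::-1],None,fx=2.35,fy=2.35))
im=vision.grab_frame("scene"); cv2.imwrite("pics/s2.png",cv2.resize(im[100:300,100:400,::-1],None,fx=2.6,fy=2.6))
E
```

```text
6.85462092062974 0.12310124910754565 12.9333
hit False [ 0.42713507 -0.31144132  0.05064865] 17.6167
```

View pics/t2.png

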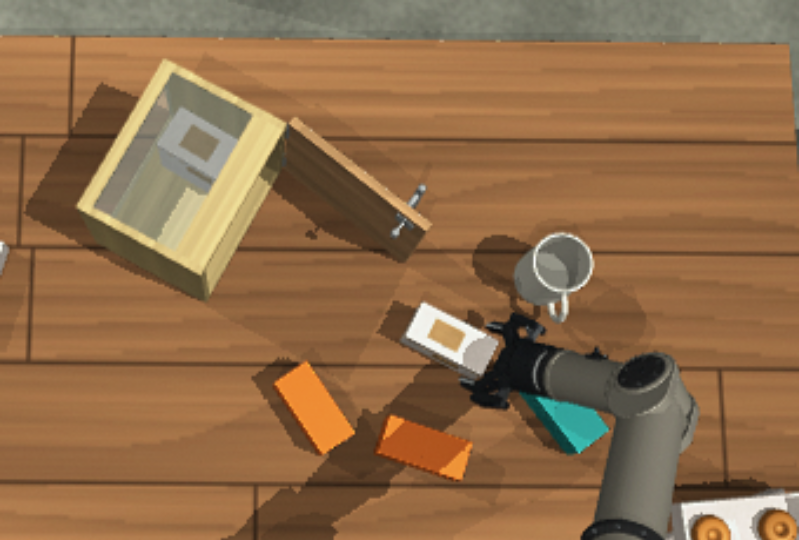

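View pics/s2.png

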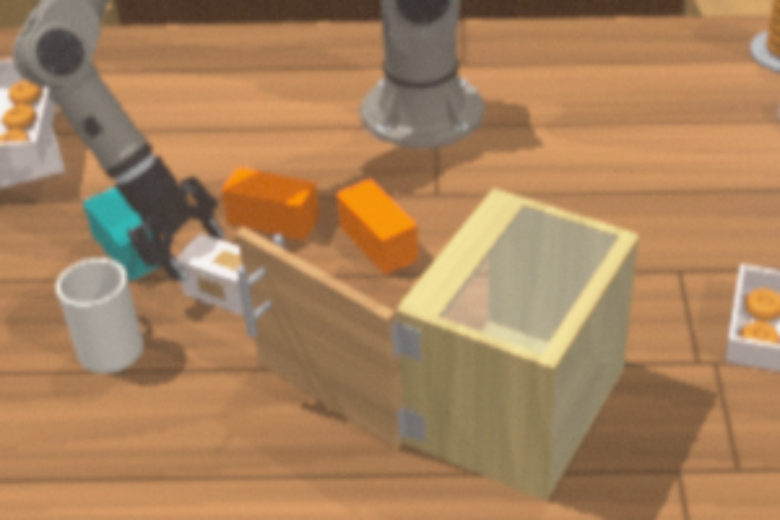

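The fingers straddle the carton's rear end (crop (490,360)), clear of the teal box and the jug, and the door stands wide open. Next: grip, lift and insert.

```bash
python3 - <<'E'
from h import *
al=np.radians(57); o=tilt(A,al,-1)
fingers.gripper_to(0,force=70); print("gap",robot.current_finger_gap()*85)
p=np.array(robot.current_tool_pos()); F0=robot.current_contact_force()[2]
robot.line_to(p+[0,0,.045],velocity=.08); print("dFz",robot.current_contact_force()[2]-F0,"gap",robot.current_finger_gap()*85)
robot.line_to(cup(-.30,.04,.09),o,velocity=.15)
im=vision.grab_frame("top"); cv2.imwrite("pics/t3.png",cv2.resize(im[90:320,110:450,::-1],None,fx=2.35,fy=2.35))
print("hit",robot.line_to(cup(-.068,.04,.075),o,velocity=.1,f_stop=10),robot.current_tool_pos(),robot.current_time_s())
im=vision.grab_frame("top"); cv2.imwrite("pics/t4.png",cv2.resize(im[90:320,110:450,::-1],None,fx=2.35,fy=2.35))
E
```

```text
gap 58.91659771148117
dFz -5.6964478683968505 gap 59.11757024330582
hit False [0.59885278 0.09177777 0.07489904] 22.8583
```

View pics/t4.png

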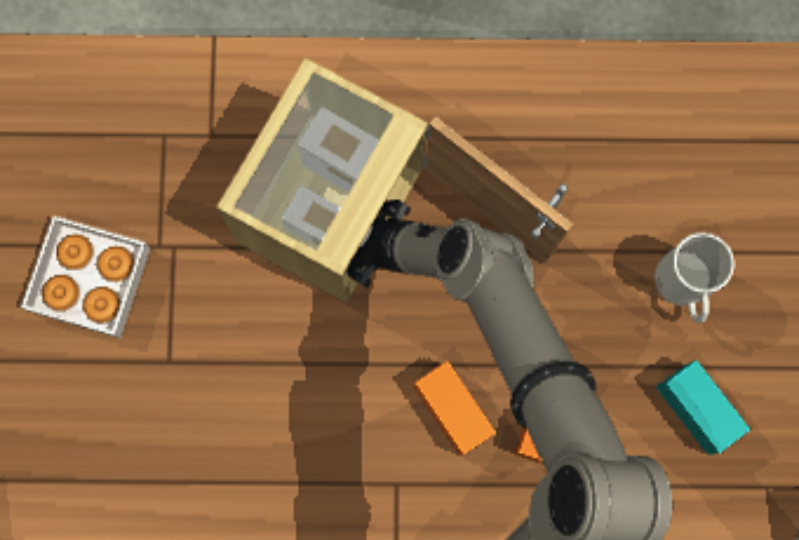

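The carton is inside, beside the big carton (label at crop (320,215)). Now I'll lower it, release, back out and verify.

```bash
python3 - <<'E'
from h import *
print("hit",robot.line_to(cup(-.068,.04,.058),velocity=.03,f_stop=5),robot.current_tool_pos()[2])
fingers.gripper_to(.85); robot.line_to(cup(-.25,.04,.07),velocity=.12); print(robot.current_time_s())
o=tilt(A,np.radians(57),-1)
robot.line_to(cup(-.30,.04,.30),o,velocity=.2)
robot.move_to(hand(1.4,.36),down(1.4))
im=vision.grab_frame("top"); cv2.imwrite("pics/t5.png",cv2.resize(im[100:260,190:330,::-1],None,fx=3.7,fy=3.7,interpolation=cv2.INTER_CUBIC))
print(robot.current_time_s())
E
```

```text
hit True 0.06059436993482151
25.35
27.6667
```

View pics/t5.png

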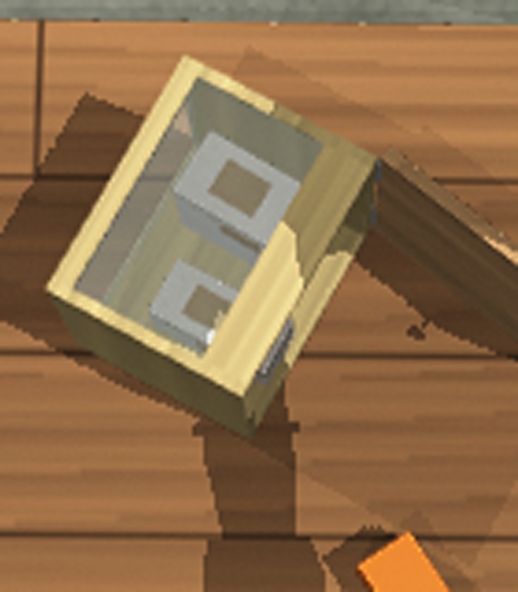

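```bash
python3 - <<'E'
from h import *
px=lambda p:np.array(p)/3.7+[190,100]
for p in [(177,262),(151,308),(203,353)]:
    q=unproj(px(p),.08,"top")[0,:2]; print((R2(A).T@(q-CUP)).round(3))
fingers.gripper_to(.6)
print("hit",robot.line_to(hand(1.4,.207),velocity=.12,f_stop=8)); fingers.gripper_to(0,force=80); print(robot.current_finger_gap())
mx=0
for ph in list(np.arange(1.3,.15,-.1))+[.12]:
    robot.line_to(hand(ph),down(ph),velocity=.12); F=np.linalg.norm(robot.current_contact_force()); mx=max(mx,F)
    if F>40: print("force",ph,F); break
print("mx",mx,robot.current_finger_gap())
for ph in np.arange(.09,-.0201,-.01):
    robot.line_to(hand(ph),down(max(ph,0)),velocity=.04); F=np.array(robot.current_contact_force()); print(round(ph,3),np.round(R2(A).T@F[:2],1))
    if np.linalg.norm(F)>35: break
print(robot.current_time_s(),robot.current_tool_pos(),hand(0))
im=vision.grab_frame("top"); cv2.imwrite("pics/t6.png",cv2.resize(im[100:260,190:330,::-1],None,fx=3.7,fy=3.7,interpolation=cv2.INTER_CUBIC))
E
```

```text
[0.04  0.015]
[0.04  0.067]
[-0.026  0.083]
hit False
0.11670270741731832
mx 8.91779322558183 0.11572024315500573
0.09 [-0.1  3.3]
0.08 [-0.4  2.6]
0.07 [-1.1  3.5]
0.06 [-2.8  3.4]
0.05 [-5.6  3.4]
0.04 [-6.9  3.2]
0.03 [-8.9  4.8]
0.02 [-3.4  2.7]
0.01 [3.  2.9]
0.0 [-0.4  4.3]
-0.01 [-4.2  4.2]
-0.02 [-8.5  3.7]
37.1333 [0.52533697 0.03647437 0.20748549] [0.52484454 0.0375409  0.207     ]
```

The catch force peaked at 0.03 rad and then reversed, so it snapped home. I'll release, back off and verify.

```bash
python3 - <<'E'
from h import *
fingers.gripper_to(.6); p=np.array(robot.current_tool_pos()); robot.line_to(p+[0,0,.16],velocity=.15)
robot.move_to([.40,-.15,.36],down(0.7)); robot.move_to([.30,-.40,.36],down(.7)); robot.pause(.3)
im=vision.grab_frame("top")[:,:,::-1]; a=cv2.resize(im[100:260,130:330],None,fx=3.7,fy=3.7,interpolation=cv2.INTER_CUBIC)
h=[H+R2(A)@q for q in([-.016,.002],[-.016,.249],[-.001,.249])]
for q in h:
    u=(proj(np.r_[q,.238],"top")[0]-[130,100])*3.7; cv2.circle(a,tuple(int(v) for v in u),3,(0,0,255),-1)
cv2.imwrite("pics/t7.png",a)
for l in("jug","pastry_tray"): print(l,[(np.round(d["rect"]).tolist(),round(d["p"],2)) for d in recognise(l,"top")][:2])
print(np.round(robot.current_contact_force(),1),robot.current_time_s())
E
```

```text
jug [([408.0, 204.0, 31.0, 39.0], 0.59)]
pastry_tray [([144.0, 210.0, 54.0, 48.0], 0.89), ([250.0, 169.0, 94.0, 102.0], 0.6)]
[-0.1  0.5  0.1] 41.5583
```

View pics/t7.png

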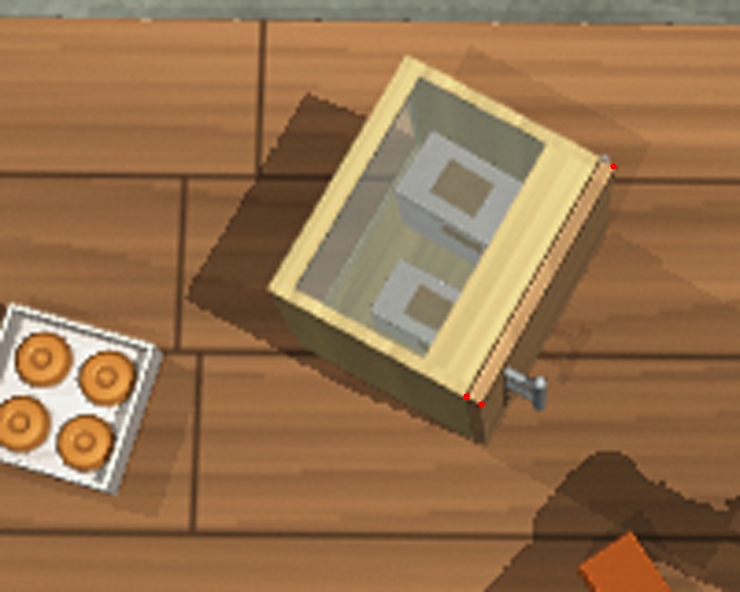

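The door is flush: the red model points for the shut position sit on the panel edge ((475,400), (613,166)), and both cartons are upright behind it. I'll run one numeric comparison of the handle and door pixels with the first picture, then hand in.

```bash
python3 - <<'E'
from h import *
t0=cv2.imread("pics/top0.png").astype(np.float32); t=vision.grab_frame("top")[:,:,::-1].astype(np.float32)
for n,(r0,r1,c0,c1) in dict(handle=(190,215,262,282),door=(140,210,255,300),jug=(185,230,388,428),tray=(180,238,115,175)).items():
    a,b=[cv2.cvtColor(x[r0:r1,c0:c1].copy(),cv2.COLOR_BGR2GRAY) for x in(t0,t)]
    print(n,cv2.phaseCorrelate(a,b),np.abs(a-b).mean())
workorder.close_job(); print(robot.current_time_s())
E
```

```text
handle ((0.0037754963642395722, 0.5413433495179003), 0.9999493228197098) 0.8125376
door ((0.509079645626727, 0.014262406562316698), 0.9953800588478277) 0.7564101
jug ((-0.008113716121258108, 0.4862550941021908), 0.9867251149813334) 3.8839765
tray ((-0.01692028652436406, -0.006652552196140249), 0.9987784254054228) 0.7588565
the job is handed in; nothing more can be done
the job is handed in; nothing more can be done
```

The loaf carton is in the cupboard beside the big carton, the door is shut on its catch, and the job is handed in. No verdict was reported. The last clock reading was 41.6 s of the 72 s allowed, just before hand-in.

**What I did:** I gripped the door handle and swung the door open to about 1.4 rad. I then took the carton by its rear end with the tool tilted, set it down in the free space and swung the door shut slowly.

**Last checks:**
- **Door:** the catch resisted with up to about 9 N, then pulled the door in at about 0.02 rad. The door and handle look the same as in the first picture: mean grey difference is below 1 level. The measured shift of about 0.5 px is likely an artefact, since the fixed parts of the picture gave similar values.
- **Loaf carton:** measured just before the door was closed, its front corners put it at about x = -0.025 m, y = 0.041 m in the cupboard, upright and lengthways. A third corner, on its hidden side edge, came out about 13 mm off that in y, which still leaves room.
- **Big carton:** it appears upright in the same place in the pictures; I did not measure any shift.
- **Jug and tray:** neither moved measurably. The jug's picture difference was higher, at 3.9 levels, probably from the arm's changed shadow. Its measured shift was below 0.5 px.
- **Robot:** it was clear of everything, with under 1 N on the tool.

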